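# Clear the filter slide and hold it at its click stop

## Robot

A 6-joint arm with a two-finger parallel gripper is mounted at the origin on the work surface. World frame = base frame: x ahead of the robot, y to its left, z up, the work surface at z = 0. Lengths are in m, angles in rad, forces in N, time in s.
With the tool pointing down it reaches from about 0.3 to 0.875 m from the base axis. Payload 6.4 kg.
Tool frame: the origin (TCP) lies midway between the tips of the shut fingers; the grasp point (between the pads) lies 19 mm behind it; x points along the fingers, y is the direction in which the jaws open and shut, and the axes are right-handed (so a half turn about x gives the same grasp; the last joint's range is limited). The gripper opens to 85 mm and grips with 20 to 120 N. Pads are 22 mm wide; open, the fingers measure 114 mm over their backs; the gripper's body (76 mm by 85 mm) begins 54 mm behind the grasp point. The pads swing forward as they close: fully open they stand 13 mm farther back than shut.
Start: joints at [0.959, 0.181, 1.607, -0, 1.354, -0.206], TCP at [0.227, 0.528, 0.207] pointing down, gripper open.
Joint ranges: [-2.99, 2.99], [-0.89, 2.07], [0.3, 2.58], [-1.14, 4.28], [0, 2.63], [-3.12, 3.12]. Speed limits (rad/s): [2.57, 2.57, 3.01, 3.14, 3.14, 3.14].

## Interface

Orientations are given as a unit quaternion [w, x, y, z].
In Python, from bench import ctrl gives the robot as it stands.
- The arm moves only by the tool step_arm, never from a script. Its argument "motion" is a list of rows, each a list of 7 numbers: the shift along the tool's x, y, z in mm, then the turn, a rotation vector about the tool's x, y, z in degrees, then the closure in counts, from 0 (fully open) to 255 (shut). In form: [[tx, ty, tz, rx, ry, rz, hand], ...]. A call has 1 to 10 rows; each row is the pose to reach, as a shift and turn from the pose commanded when the call began, along the tool's axes at that moment; what a row does not reach only later rows make up. A row lasts 1/8 s, in which the tool goes at most 62.5 mm and 10.7 degrees, less where a joint would pass 70% of its speed; a pose out of reach is approached as far as the arm can. A call with a gripper value outside its range is refused whole. The fingers move at their own pace and stop on an object; the grip force is fixed at half the most. Time passes only in rows, so rows that repeat a pose let the fingers close. It gives the time, the measured TCP pose, the force and the opening at its end, in the units of the state.
- ctrl.get_obs(): the state, without advancing time (a new reading comes with each control period).
- ctrl.camera(name): name is "scene" or "top" or "wrist"; returns (picture, depth): 480x640x3 uint8, red, green, blue; 480x640 float32, m along the optical axis (not along the pixel's ray), 0 where there is no reading.
- ctrl.camera_info(name): a dict with "fx", "fy", "cx", "cy" (pixels), "dist_coeffs" ([k1, k2, p1, p2, k3] as OpenCV has them; the pictures are not rectified), "T" (4x4, takes a point from camera to world coordinates); the wrist camera has in their place "hand_eye" (4x4, takes a point from camera to tool coordinates, whose origin is the TCP and whose axes are the tool frame's). Camera axes: x right, y down, z forward; pixel columns grow to the right and rows downward; lengths in m; the calibration is good to about 2 mm. A picture is of the moment at which its call begins: read the wrist's pose just before it. camera_info takes no time and is no camera call.
- ctrl.hand_in(): hands the job in, once; it reports no verdict.
The state is a dict: "time_s": time; "q": joint angles; "dq": joint speeds; "joint_efforts": joint torques, N m; "eef_pos": TCP position; "eef_rot": TCP orientation; "wrist_force": force on the tool from outside, world axes, zero at the start; "torque": the same for the moment, N m; "opening": opening from 0.0 (shut) to 1.0 (fully open).
Only numpy, scipy, OpenCV 4.12 (cv2) and the standard library are available. Lean on these libraries where they do the work, as an engineer would, in place of code of your own. Each camera call takes 0.05 s, during which the arm holds its last target. There are 200 camera calls.

## Task

Put the crumpled paper wad and the cork stopper that lie on the filter slide into the green waste bin. Then take the orange fin of the black carriage and slide it along the rail towards the lamp until its ball clicks into the notch; finish there still gripping the fin firmly between the fingers, with the carriage at rest in the notch. Leave the bottles, the jar and the beaker standing where they are.

Things in the scene. Friction and masses are not known exactly. Their poses are not given: they have to be found in the camera images.
- wad_center (a point): crumpled ball of white paper, rigid, about 36 mm across (solid core 32 mm cube), light; lies on the brass strip of the rail. This point is its centre, 16 mm above its flat underside.
- wad: the same paper wad; origin at the centre of its underside.
- stopper_center (a point): cork stopper standing upright on the brass strip, 28 mm dia at the foot, 33 mm at the top, 34 mm tall, light. This point is its centre, 17 mm above its underside.
- stopper: the same cork stopper; origin at the centre of its underside.
- bin: green open waste bin, outside 160 x 160 mm, 90 mm high, walls 4 mm, fixed to the table. Origin at the centre of its underside, z up. It stands left or right of the rail, changing places with a wooden bottle crate (150 x 150 mm, 74 mm high with its bottles).
- rail: aluminium rail, 400 mm long (its y axis), 96 mm wide, 24 mm high, fixed; origin at the centre of its underside. The carriage runs along its +y. On it lies a brass strip, 44 mm wide, top 32 mm above the table, with one cross notch 12 mm wide. The strip is clamped at a different place each time: the notch lies 30 to 80 mm from the rail origin along +y, level with the middle of the round lamp.
- fin_center (a point): orange grip fin on the black carriage: 18 mm thick along the travel (y), 40 mm wide across it (x), 44 mm tall. This point is its centre, 72 mm above the table; fin top at 94 mm, carriage plate top at 50 mm. Axes as rail. End stops: it can go from 110 mm before the rail origin to 120 mm beyond it along the rail y.
- carriage: the black carriage with its fin; axes as rail; origin on the table level, 72 mm below the fin centre. Plate 84 mm in x, 70 mm in y. An arm on its +x side carries a round amber filter (68 mm dia, 90 mm from the fin, top at 46 mm), which passes over a round grey lamp (68 mm dia, 27 mm high) fixed beside the rail.
- ball (a joint): how far the sprung ball under the carriage has sunk, in m: under 0.001 on the flat strip, 0.0035 in the middle of the notch, about 0.0018 when 2 mm off it. A red pin on the carriage sinks with it. Sliding on the flat takes about 1.5 N; from some 4 mm before its middle the notch draws a loosely held carriage in; pulling out takes about 9 N either way.
- bottle_a_mid (a point): small amber bottle with black cap, 36 mm dia, 75 mm tall; leave it alone. This point is its centre, half-way up.
- bottle_b_mid (a point): amber bottle with black cap, 44 mm dia, 90 mm tall; leave it alone. This point is its centre, half-way up.
- bottle_c_mid (a point): large amber bottle with black cap, 60 mm dia, 98 mm tall; leave it alone. This point is its centre, half-way up.
- bottle_d_mid (a point): amber bottle with black cap, 44 mm dia, 90 mm tall; leave it alone. This point is its centre, half-way up.
- jar_mid (a point): white jar, 56 mm dia, 50 mm tall; leave it alone. This point is its centre, half-way up.
- beaker_mid (a point): clear beaker, 64 mm dia, 80 mm tall; leave it alone. This point is its centre, half-way up.

How it is judged:
On the way, in this order (a step that is already met when the one before it is completed fails the run):
1. both bits of debris lie in the bin, let go (x of wad_center in the frame of bin between -0.08 and 0.08 m and y of wad_center in the frame of bin between -0.08 and 0.08 m and z of wad_center in the frame of bin between 0 and 0.085 m and x of stopper_center in the frame of bin between -0.08 and 0.08 m and y of stopper_center in the frame of bin between -0.08 and 0.08 m and z of stopper_center in the frame of bin between 0 and 0.085 m and contact force between each of wad, stopper and the fingers below 0.1 N and linear speed of each of wad, stopper below 0.03 m/s), for 0.2 s.
2. the carriage is gripped with its ball in the notch (value of joint ball above 0.0014 m and contact force between carriage and the fingers above 11 N), for 0.3 s.
At the end, for the whole second after the job is handed in: Wad and stopper lie in the bin, released and at rest; the ball has sunk at least 1.4 mm into the notch (carriage within about 2 mm of its middle), the carriage is at rest and the fingers press on it with more than 11 N in all (both fingers added up, so a grip of 6 N or more) (all of step 1 and all of step 2 and linear speed of carriage below 0.01 m/s); the arm keeps its last pose, push and grip.
It fails at once if a bottle, the jar or the beaker is moved by more than 30 mm or tipped over (distance of any of bottle_a_mid, bottle_b_mid, bottle_c_mid, bottle_d_mid, jar_mid, beaker_mid from where it was at the start of the episode above 0.03 m or angle between any of bottle_a_mid, bottle_b_mid, bottle_c_mid, bottle_d_mid, jar_mid, beaker_mid's own z axis and vertical above 0.5 rad).
It also fails if it takes over 64 s, if anything falls off the work surface, if the arm or the gripper's body presses on something with over 40 N, if the wrist force passes 120 N, or if a joint passes its speed limit or range.

## Working session

There is one attempt and no reset: what is moved stays moved. The work goes in short steps, Python scripts to look and compute and a tool call to move; the robot and the scene stay as the last step left them, time stands still between calls to the robot, and variables do not carry over. Pictures are saved under pics/ and viewed, about 8 in all and at most 12, crops included, and the job is handed in when it is done.

Besides the shell and the picture viewer there is one more tool, called after "Emit:" as name([rows], argument=value, ...), one row to a line, values as JSON. step_arm: Moves the arm, as the interface text tells. Its arguments: {"type":"object","properties":{"motion":{"type":"array","items":{"type":"array","items":{"type":"number"}}}},"required":["motion"]}

```bash
ls; mkdir -p pics; cat > h.py <<'E'
import numpy as np, cv2
from bench import ctrl
from scipy.spatial.transform import Rotation as R
def shot(n):
    o=ctrl.get_obs(); p,d=ctrl.camera(n); i=ctrl.camera_info(n)
    if 'T' in i: T=np.array(i['T'])
    else:
        W=np.eye(4); q=o['eef_rot']; W[:3,:3]=R.from_quat([q[1],q[2],q[3],q[0]]).as_matrix(); W[:3,3]=o['eef_pos']
        T=W@np.array(i['hand_eye'])
    return p,d,i,T
def rays(uv,i):
    K=np.array([[i['fx'],0,i['cx']],[0,i['fy'],i['cy']],[0,0,1]])
    u=cv2.undistortPoints(np.array(uv,float).reshape(-1,1,2),K,np.array(i['dist_coeffs'],float)).reshape(-1,2)
    return np.c_[u,np.ones(len(u))]
def plane(uv,z,i,T):
    r=rays(uv,i)@T[:3,:3].T; o=T[:3,3]
    return o+r*((z-o[2])/r[:,2])[:,None]
def cloud(d,i,T):
    v,u=np.mgrid[:480,:640]; r=rays(np.c_[u.ravel(),v.ravel()],i)*d.reshape(-1,1)
    P=r@T[:3,:3].T+T[:3,3]; P[d.ravel()==0]=np.nan
    return P.reshape(480,640,3)
def save(n,p): cv2.imwrite('pics/'+n,p[:,:,::-1])
E
python3 - <<'E'
from h import *
for n in('top','scene'):
    p,d,i,T=shot(n); save(n+'1.png',p); np.savez(n+'1.npz',p=p,d=d,T=T)
    print(n,T.round(3).tolist(),i['fx'],(d>0).mean())
print(ctrl.get_obs())
E
```

```text
pics
top [[-0.007, -0.991, 0.13, 0.447], [-1.0, 0.008, 0.007, -0.014], [-0.008, -0.13, -0.991, 1.037], [0.0, 0.0, 0.0, 1.0]] 444.0513017246497 0.9958203125
scene [[0.469, 0.583, -0.663, 1.304], [0.883, -0.311, 0.351, -0.38], [-0.002, -0.751, -0.661, 0.818], [0.0, 0.0, 0.0, 1.0]] 535.4387454451754 0.9959342447916667
{'time_s': 0.1, 'q': array([ 9.58699263e-01,  1.81462105e-01,  1.60791277e+00, -1.97425309e-05,
        1.35378375e+00, -2.06319076e-01]), 'dq': array([-0.00016547, -0.00084176, -0.00162497, -0.00229875, -0.00108634,
        0.00054661]), 'joint_efforts': array([ 1.61252701e-03, -4.45865822e+01, -3.52241063e+01, -1.17383725e-04,
        4.00205143e-03, -1.01165429e-05]), 'eef_pos': array([0.22665989, 0.52786269, 0.20617457]), 'eef_rot': array([ 0.69238904,  0.14196977,  0.69281711, -0.14299108]), 'wrist_force': array([ 0.39021965, -0.71526303,  0.17390503]), 'torque': array([ 0.01447862, -0.06323682,  0.02804967]), 'opening': 0.9971426213721674}
```

View pics/top1.png

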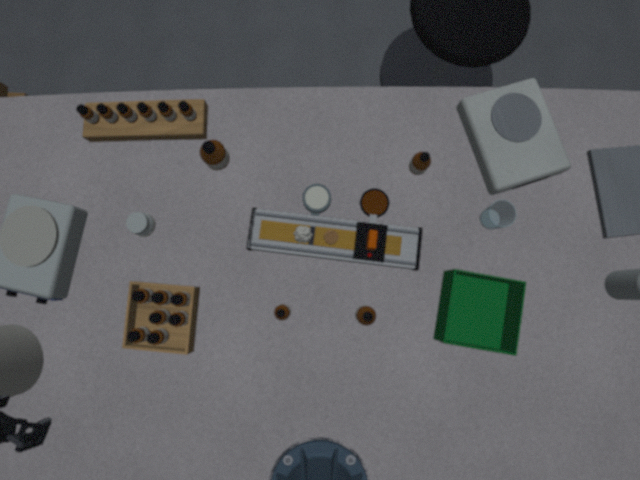

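View pics/scene1.png

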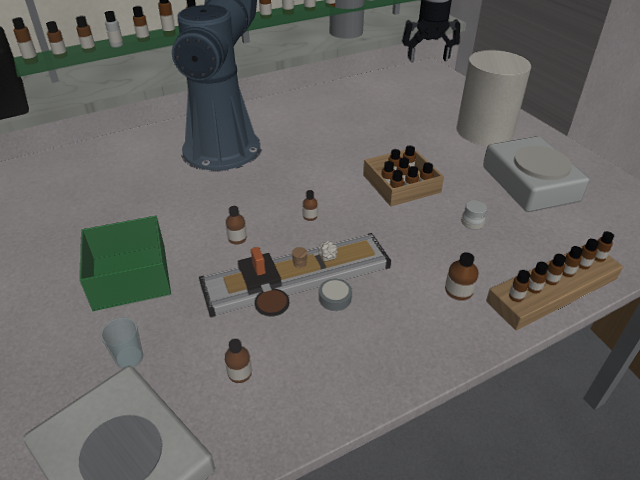

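The top view shows the carriage and orange fin at (372,240), the cork at (331,238), the wad at (304,233), the lamp at (317,197) and the bin at (480,312). The rail's +y points to image left, which is world +y. Next I measure these.

```bash
python3 - <<'E'
from h import *
for n in('top','scene'):
    f=np.load(n+'1.npz'); p,d,T=f['p'],f['d'],f['T']; i=ctrl.camera_info(n); C=cloud(d,i,T)
    hsv=cv2.cvtColor(p,cv2.COLOR_RGB2HSV); H,S,V=[hsv[...,k].astype(int) for k in range(3)]
    X,Y,Z=C[...,0],C[...,1],C[...,2]
    ok=(abs(X-.46)<.12)&(abs(Y)<.25)
    def rep(nm,m):
        P=C[m]; 
        if len(P): print(n,nm,len(P),'med',np.nanmedian(P,0).round(4),'lo',np.nanpercentile(P,3,axis=0).round(4),'hi',np.nanpercentile(P,97,axis=0).round(4))
    rep('fin top',ok&(S>150)&(H<14)&(Z>.086)&(Z<.1))
    rep('strip',ok&(H>14)&(H<28)&(S>110)&(Z>.025)&(Z<.04))
    ob=ok&(Z>.045)&(Z<.078)
    k,L,st,ce=cv2.connectedComponentsWithStats((ok&(Z>.042)&(Z<.110)).astype(np.uint8))
    for j in range(1,k):
        if st[j,4]>15: rep('blob%s'%ce[j].round(0),L==j)
    rep('green',(H>50)&(H<75)&(S>120)&(abs(Z-.09)<.006)&(X<.6))
    rep('lamp',ok&(Z>.02)&(Z<.034)&(S<60)&(X>.5))
    rep('rail',ok&(abs(Z-.024)<.004)&(X<.52))
    if n=='top':
        m=(ok&(abs(Z-.026)<.008)&(X<.51)).astype(np.uint8)
        m=(ok&(Z>.015)&(X<.52)).astype(np.uint8)
        P=C[m>0][:,:2].astype(np.float32); print(cv2.minAreaRect(P))
        m=(H>14)&(H<28)&(S>110)&ok; print('strip',cv2.minAreaRect(C[m][:,:2].astype(np.float32)))
        a=cv2.resize(p[180:290,230:440],None,fx=3.8,fy=3.8,interpolation=cv2.INTER_CUBIC)
        save('topcrop.png',np.clip(a.astype(float)*1.8,0,255).astype(np.uint8))
E
```

```text
top fin top 53 med [ 0.5538 -0.1171  0.0924] lo [ 0.477  -0.1281  0.0886] hi [ 0.5743 -0.11    0.0956]
top strip 957 med [ 0.5625 -0.0531  0.0315] lo [ 0.5329 -0.1852  0.0281] hi [0.5789 0.1186 0.035 ]
top blob[302. 236.] 180 med [0.5673 0.032  0.0629] lo [0.5551 0.0149 0.0506] hi [0.5783 0.0496 0.0701]
top blob[330. 237.] 165 med [ 0.5642 -0.0297  0.0656] lo [ 0.5509 -0.045   0.0615] hi [ 0.5777 -0.0164  0.0687]
top blob[370. 245.] 932 med [ 0.5452 -0.1165  0.05  ] lo [ 0.5158 -0.1516  0.046 ] hi [ 0.5769 -0.0852  0.0949]
top blob[281. 312.] 194 med [0.4001 0.0784 0.0517] lo [0.3852 0.0659 0.044 ] hi [0.4138 0.0949 0.0759]
top blob[366. 316.] 322 med [ 0.393  -0.1036  0.0635] lo [ 0.3738 -0.124   0.0479] hi [ 0.4105 -0.087   0.091 ]
top green 377 med [ 0.4003 -0.2965  0.0887] lo [ 0.3128 -0.4447  0.0845] hi [ 0.4848 -0.2691  0.0919]
top lamp 2342 med [ 0.5402 -0.0504  0.0241] lo [ 0.505  -0.2329  0.0205] hi [0.5771 0.1519 0.0299]
top rail 426 med [ 0.5104 -0.1806  0.0236] lo [ 0.4916 -0.2313  0.0203] hi [ 0.5195 -0.0544  0.0274]
((0.4456150531768799, -0.06801781058311462), (0.332269
[... 528 characters left out ...]
637] lo [ 0.3826 -0.1248  0.0434] hi [ 0.4117 -0.0904  0.0931]
scene blob[325. 247.] 143 med [0.5716 0.0266 0.0663] lo [0.5569 0.0141 0.0502] hi [0.5794 0.0474 0.0715]
scene blob[256. 266.] 876 med [ 0.5575 -0.1253  0.0527] lo [ 0.516  -0.1526  0.0488] hi [ 0.5781 -0.0858  0.0967]
scene blob[299. 256.] 236 med [ 0.5696 -0.0324  0.0663] lo [ 0.5498 -0.0445  0.0449] hi [ 0.5777 -0.0168  0.0701]
scene green 335 med [ 0.4703 -0.3694  0.0902] lo [ 0.3099 -0.4387  0.0846] hi [ 0.4858 -0.2897  0.0941]
scene lamp 1295 med [ 0.542  -0.1889  0.0265] lo [ 0.5057 -0.2345  0.0231] hi [0.5783 0.1548 0.0316]
scene rail 317 med [ 0.5042 -0.1808  0.0255] lo [ 0.3997 -0.2296  0.0209] hi [0.5191 0.0829 0.0278]
```

View pics/topcrop.png

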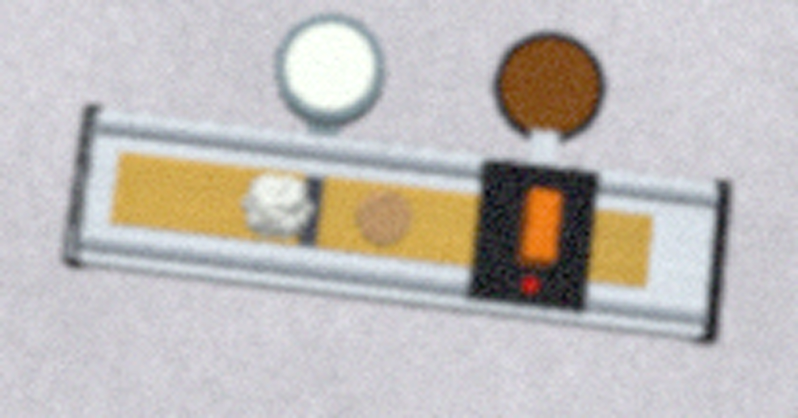

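The crop shows the notch just right of the wad at about crop (311,212), level with the lamp at (329,70). The fin top is at (541,225), the cork at (384,217) and the wad at (280,205). Now I cast rays onto planes at the known heights.

```bash
python3 - <<'E'
from h import *
f=np.load('top1.npz'); p,T=f['p'],f['T']; i=ctrl.camera_info('top')
def g(x,y,z): return plane([[230+x/3.8-.37,180+y/3.8-.37]],z,i,T)[0]
L=g(81,185,.024);Rr=g(717,260,.024); yv=(L-Rr)[:2]; ln=np.hypot(*yv); yv/=ln; xv=np.array([yv[1],-yv[0]]); O=(L+Rr)[:2]/2
print('rail O',O.round(4),'len',ln.round(4),'yaw of y from world y deg',np.degrees(np.arctan2(-yv[0],yv[1])).round(2),'xaxis',xv.round(4),'yaxis',yv.round(4))
for n,a in dict(notch=(311,212,.03),lamp=(329,70,.027),filt=(550,87,.046),fin=(541,225,.094),wad=(280,205,.06),cork=(384,217,.066),finl=(541,188,.094),finr=(541,264,.094)).items():
    P=g(*a); q=P[:2]-O; print(n,P.round(4),'rail x,y mm',(1000*q@xv).round(1),(1000*q@yv).round(1))
hsv=cv2.cvtColor(p,cv2.COLOR_RGB2HSV); m=((hsv[...,0]>45)&(hsv[...,0]<80)&(hsv[...,1]>120)).astype(np.uint8)
c=max(cv2.findContours(m,0,1)[0],key=cv2.contourArea); P=plane(c.reshape(-1,2),.09,i,T)[:,:2].astype(np.float32); print('bin',cv2.minAreaRect(P))
o=ctrl.get_obs();q=o['eef_rot'];M=R.from_quat([q[1],q[2],q[3],q[0]]).as_matrix();print(M.round(3).tolist())
E
```

```text
rail O [ 0.5664 -0.0404] len 0.3883 yaw of y from world y deg -7.26 xaxis [ 0.992  -0.1263] yaxis [0.1263 0.992 ]
notch [0.5724 0.0121 0.03  ] rail x,y mm -0.6 52.8
lamp [0.6601 0.0008 0.027 ] rail x,y mm 87.7 52.7
filt [ 0.6446 -0.1316  0.046 ] rail x,y mm 89.1 -80.7
fin [ 0.556 -0.119  0.094] rail x,y mm -0.4 -79.3
wad [0.5729 0.0295 0.06  ] rail x,y mm -2.3 70.1
cork [ 0.5646 -0.0311  0.066 ] rail x,y mm -2.9 9.0
finl [ 0.577  -0.1194  0.094 ] rail x,y mm 20.5 -77.1
finr [ 0.5339 -0.1185  0.094 ] rail x,y mm -22.3 -81.6
bin ((0.39988812804222107, -0.34708333015441895), (0.17756211757659912, 0.1549057960510254), 79.23876953125)
[[-0.001, 0.395, 0.919], [-0.001, 0.919, -0.395], [-1.0, -0.002, -0.0]]
```

Emit:
step_arm([
  [0,-321,515,74,0,0,0],
  [0,-321,515,74,0,0,0],
  [0,-321,515,74,0,0,0],
  [0,-321,515,74,0,0,0],
  [0,-321,515,74,0,0,0],
  [0,-321,515,74,0,0,0],
  [0,-321,515,74,0,0,0],
  [0,-321,515,74,0,0,0],
  [0,-321,515,74,0,0,0],
  [0,-321,515,74,0,0,0],
])

```text
time_s: 1.35
eef_pos: [0.5743, 0.0275, 0.2065]
eef_rot: [-0.467, -0.531, -0.467, 0.531]
wrist_force: [0.1, 0.6, -0.3]
opening: 0.998
```

Emit:
step_arm([
  [0,0,0,0,0,0,0],
])

```text
time_s: 1.48
eef_pos: [0.5744, 0.0272, 0.2062]
eef_rot: [-0.466, -0.531, -0.466, 0.532]
wrist_force: [-0.5, 0.4, 0.9]
opening: 1.0
```

```bash
python3 - <<'E'
from h import *
p,d,i,T=shot('wrist'); save('w1.png',np.clip(p*1.5,0,255).astype(np.uint8)); np.savez('w1.npz',p=p,d=d,T=T)
C=cloud(d,i,T); Z=C[...,2]; X=C[...,0];Y=C[...,1]
m=((Z>.045)&(Z<.085)&(abs(X-.57)<.05)&(abs(Y)<.09)).astype(np.uint8)
k,L,st,ce=cv2.connectedComponentsWithStats(m)
for j in range(1,k):
    if st[j,4]>60:
        P=C[(L==j)&(Z>.05)]; print(ce[j].round(),len(P),np.percentile(P,[2,50,98],axis=0).round(4).tolist())
o=ctrl.get_obs();q=o['eef_rot'];M=R.from_quat([q[1],q[2],q[3],q[0]]).as_matrix();print(o['eef_pos'],M.round(3).tolist())
E
```

```text
[317. 204.] 2058 [[0.5557, 0.0185, 0.0511], [0.5734, 0.0369, 0.063], [0.5897, 0.0521, 0.0688]]
[317. 285.] 1391 [[0.5512, -0.0427, 0.0529], [0.5656, -0.0264, 0.0652], [0.5796, -0.0132, 0.0667]]
[311. 343.] 85 [[0.5218, -0.0897, 0.05], [0.5462, -0.0868, 0.0504], [0.5839, -0.0808, 0.0511]]
[0.57336476 0.02898287 0.20614159] [[-0.002, 0.992, -0.129], [0.001, -0.129, -0.992], [-1.0, -0.002, -0.0]]
```

View pics/w1.png

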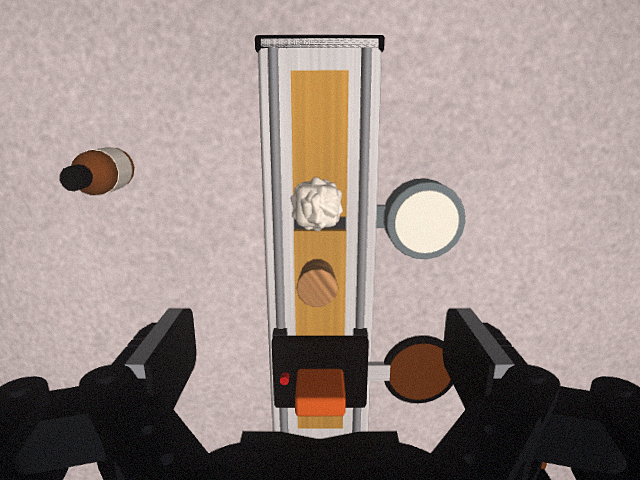

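The wrist view shows the wad at (317,204), with the notch just below it and the cork at (317,285). Both depth clouds agree with the top view to about 5 mm. I grasp the wad across the rail.

Emit:
step_arm([
  [60,-1,-6,0,0,0,0],
  [120,-1,-6,0,0,0,0],
  [172,-1,-6,0,0,0,0],
  [172,-1,-6,0,0,0,0],
  [172,-1,-6,0,0,0,255],
  [172,-1,-6,0,0,0,255],
  [172,-1,-6,0,0,0,255],
  [172,-1,-6,0,0,0,255],
  [172,-1,-6,0,0,0,255],
  [172,-1,-6,0,0,0,255],
])

```text
time_s: 2.78
eef_pos: [0.5749, 0.036, 0.0376]
eef_rot: [0.468, 0.532, 0.466, -0.53]
wrist_force: [-2.5, 1.2, 10.2]
opening: 0.332
```

Emit:
step_arm([
  [-60,0,0,0,0,0,255],
  [-130,0,0,0,0,0,255],
  [-130,0,0,0,0,0,255],
])

```text
time_s: 3.15
eef_pos: [0.5772, 0.0356, 0.172]
eef_rot: [0.471, 0.533, 0.464, -0.528]
wrist_force: [0.9, -0.7, -0.4]
opening: 0.327
```

Emit:
step_arm([
  [0,-129,385,0,0,0,255],
  [0,-129,385,0,0,0,255],
  [0,-129,385,0,0,0,255],
  [0,-129,385,0,0,0,255],
  [0,-129,385,0,0,0,255],
  [0,-129,385,0,0,0,255],
  [0,-129,385,0,0,0,255],
  [0,-129,385,0,0,0,255],
  [0,-129,385,0,0,0,255],
])

```text
time_s: 4.28
eef_pos: [0.3966, -0.3287, 0.1647]
eef_rot: [0.467, 0.531, 0.468, -0.53]
wrist_force: [0.3, 0.2, -0.4]
opening: 0.329
```

```bash
python3 - <<'E'
from h import *
p,d,i,T=shot('wrist'); save('w2.png',np.clip(p*1.5,0,255).astype(np.uint8))
o=ctrl.get_obs();q=o['eef_rot'];M=R.from_quat([q[1],q[2],q[3],q[0]]).as_matrix();print(o['eef_pos'],o['opening'],M.round(3).tolist())
E
```

```text
[ 0.39688587 -0.32837827  0.16475079] 0.32740171484388214 [[-0.0, 0.992, -0.125], [0.001, -0.125, -0.992], [-1.0, -0.0, -0.001]]
```

View pics/w2.png

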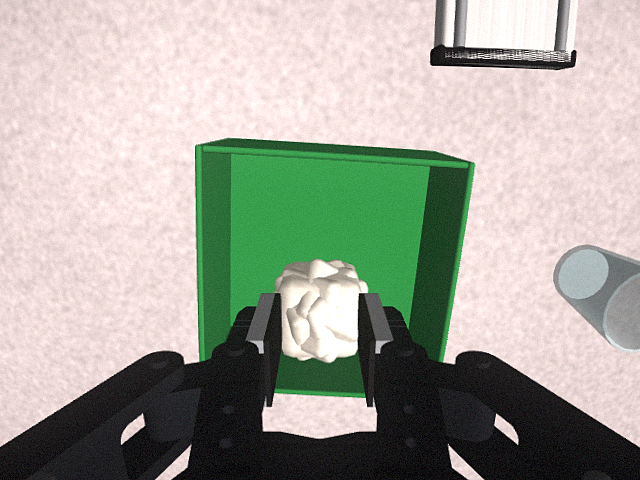

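The wrist view shows the wad held over the bin, centred between the side walls (rim columns 197–470, wad at 320). I lower and release.

Emit:
step_arm([
  [60,2,5,0,0,0,255],
  [90,2,5,0,0,0,255],
  [90,2,5,0,0,0,255],
  [90,2,5,0,0,0,0],
  [90,2,5,0,0,0,0],
  [90,2,5,0,0,0,0],
  [90,2,5,0,0,0,0],
  [40,2,5,0,0,0,0],
  [-30,2,5,0,0,0,0],
])

```text
time_s: 5.45
eef_pos: [0.397, -0.3337, 0.1875]
eef_rot: [0.466, 0.531, 0.469, -0.531]
wrist_force: [0.9, -1.3, -0.6]
opening: 0.998
```

Emit:
step_arm([
  [0,127,-325,0,0,0,0],
  [0,127,-325,0,0,0,0],
  [0,127,-325,0,0,0,0],
  [0,127,-325,0,0,0,0],
  [0,127,-325,0,0,0,0],
  [0,127,-325,0,0,0,0],
  [0,127,-325,0,0,0,0],
  [0,127,-325,0,0,0,0],
])

```text
time_s: 6.45
eef_pos: [0.5647, -0.0287, 0.1874]
eef_rot: [-0.467, -0.53, -0.467, 0.531]
wrist_force: [-0.0, -0.4, -0.5]
opening: 0.995
```

```bash
python3 - <<'E'
from h import *
p,d,i,T=shot('wrist'); C=cloud(d,i,T); X,Y,Z=[C[...,k] for k in range(3)]
P=C[(Z>.058)&(Z<.075)&(abs(X-.567)<.04)&(Y>-.06)&(Y<.0)]
print(len(P),np.percentile(P,[2,50,98],axis=0).round(4).tolist())
o=ctrl.get_obs();q=o['eef_rot'];M=R.from_quat([q[1],q[2],q[3],q[0]]).as_matrix();print(o['eef_pos'],M.round(3).tolist())
p,d,i,T=shot('top'); C=cloud(d,i,T); X,Y,Z=[C[...,k] for k in range(3)]
h=cv2.cvtColor(p,cv2.COLOR_RGB2HSV); m=(abs(X-.4)<.09)&(abs(Y+.355)<.09)&(h[...,1]<70); print('wad in bin',m.sum(),np.nanmedian(C[m],0))
E
```

```text
1631 [[0.551, -0.0426, 0.063], [0.5653, -0.0279, 0.0653], [0.5795, -0.0137, 0.0668]]
[ 0.5645737  -0.0291896   0.18745005] [[-0.0, 0.992, -0.127], [-0.0, -0.127, -0.992], [-1.0, -0.0, 0.0]]
wad in bin 1224 [ 0.41099276 -0.29184627  0.00133392]
```

Emit:
step_arm([
  [60,1,-1,0,0,0,0],
  [120,1,-1,0,0,0,0],
  [148,1,-1,0,0,0,0],
  [148,1,-1,0,0,0,0],
  [148,1,-1,0,0,0,255],
  [148,1,-1,0,0,0,255],
  [148,1,-1,0,0,0,255],
  [148,1,-1,0,0,0,255],
  [148,1,-1,0,0,0,255],
  [148,1,-1,0,0,0,255],
])

```text
time_s: 7.8
eef_pos: [0.567, -0.0275, 0.0418]
eef_rot: [0.468, 0.531, 0.467, -0.53]
wrist_force: [-3.6, 0.6, 11.6]
opening: 0.001
```

Emit:
step_arm([
  [-60,0,0,0,0,0,255],
  [-120,0,0,0,0,0,255],
  [-140,0,0,0,0,0,255],
  [-140,0,0,0,0,0,255],
])

```text
time_s: 8.3
eef_pos: [0.5677, -0.0277, 0.1822]
eef_rot: [0.469, 0.532, 0.466, -0.529]
wrist_force: [0.6, -0.9, 0.2]
opening: -0.001
```

The jaws closed empty, so I look again.

Emit:
step_arm([
  [0,0,0,0,0,0,0],
  [0,0,0,0,0,0,0],
  [0,0,0,0,0,0,0],
  [0,0,0,0,0,0,0],
])

```text
time_s: 8.8
eef_pos: [0.5658, -0.0274, 0.1788]
eef_rot: [-0.467, -0.53, -0.468, 0.531]
wrist_force: [0.7, 0.5, -1.0]
opening: 0.849
```

```bash
python3 - <<'E'
from h import *
p,d,i,T=shot('wrist'); save('w3.png',np.clip(p*1.5,0,255).astype(np.uint8)); np.savez('w3.npz',p=p,d=d,T=T)
C=cloud(d,i,T); Z=C[...,2]; X=C[...,0];Y=C[...,1]
h=cv2.cvtColor(p,cv2.COLOR_RGB2HSV)
m=((Z>.040)&(Z<.085)&(abs(X-.57)<.09)&(Y>-.08)&(Y<.2)).astype(np.uint8)
k,L,st,ce=cv2.connectedComponentsWithStats(m)
for j in range(1,k):
    if st[j,4]>60:
        P=C[(L==j)]; print(ce[j].round(),len(P),np.percentile(P,[2,50,98],axis=0).round(4).tolist())
E
```

```text
[331. 226.] 1813 [[0.5595, -0.0438, 0.0482], [0.5737, -0.0282, 0.0653], [0.588, -0.0144, 0.0668]]
[278. 291.] 115 [[0.5197, -0.08, 0.0407], [0.5268, -0.0792, 0.0454], [0.5359, -0.078, 0.0494]]
```

View pics/w3.png

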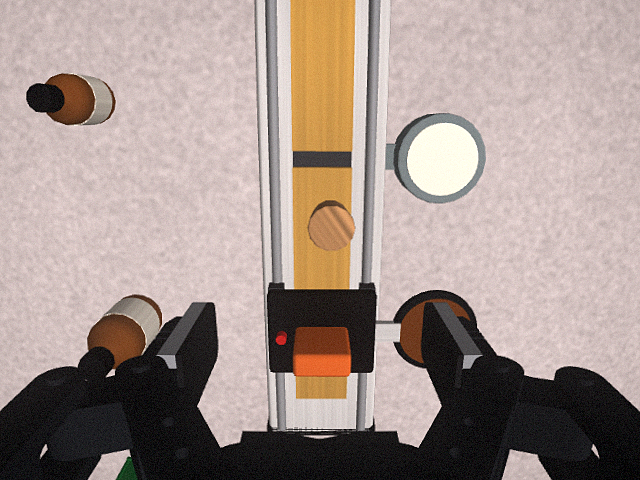

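The wrist view shows the cork still upright at (331,226), shifted about 8 mm in +x, and the notch clear at (322,159). I check how deep the fingertips really reach.

```bash
python3 - <<'E'
from h import *
f=np.load('w3.npz'); i=ctrl.camera_info('wrist'); H=np.array(i['hand_eye']); print(H.round(3).tolist())
C=cloud(f['d'],i,H)*1000
for a,b,c,e in((160,295,230,400),(425,295,500,400)):
    s=C[b:e,a:c]; m=s[...,0]<25; m&=abs(s[...,1])<70
    P=s[m]; m2=P[:,0]>-120; P=P[m2]; print(len(P),np.nanpercentile(P,[1,5,50,95,99],axis=0).round(1).tolist())
o=ctrl.get_obs(); print(o['q'].round(3),o['eef_pos'])
E
```

```text
[[-0.001, -0.275, 0.961, -0.166], [1.0, -0.0, 0.001, -0.0], [-0.0, 0.961, 0.275, -0.071], [0.0, 0.0, 0.0, 1.0]]
4696 [[-95.6, -48.8, -18.0], [-93.2, -46.3, -17.2], [-58.0, -36.5, -8.9], [-37.4, -30.6, 6.9], [-33.5, -27.0, 9.5]]
5678 [[-95.8, 26.8, -18.0], [-93.1, 31.3, -17.1], [-62.2, 36.6, -11.1], [-40.1, 47.2, 5.7], [-36.5, 49.0, 9.1]]
[-0.258  0.189  1.656 -0.     1.297 -0.131] [ 0.56595725 -0.02741176  0.17902989]
```

Emit:
step_arm([
  [0,0,0,0,0,0,150],
  [0,0,0,0,0,0,150],
  [0,0,0,0,0,0,150],
  [0,0,0,0,0,0,150],
  [0,0,0,0,0,0,150],
])

```text
time_s: 9.48
eef_pos: [0.5661, -0.0274, 0.1795]
eef_rot: [0.467, 0.531, 0.467, -0.531]
wrist_force: [0.0, -0.3, 0.1]
opening: 0.412
```

```bash
python3 - <<'E'
from h import *
p,d,i,T=shot('wrist'); H=np.array(i['hand_eye']); C=cloud(d,i,H)*1000
print(ctrl.get_obs()['opening'])
m=(C[...,0]<25)&(abs(C[...,1])<40)&(abs(C[...,2])<14)&(C[...,0]>-120)
for s in(-1,1):
    P=C[m&(s*C[...,1]>0)]; print(len(P),np.nanpercentile(P,[1,5,50,95,99],axis=0).round(1).tolist())
    n=P[abs(P[:,2]-8)<2]; print(' near front edge',np.percentile(n,[2,50,98],axis=0).round(1).tolist() if len(n) else None)
save('w4.png',np.clip(p*1.5,0,255).astype(np.uint8))
E
```

```text
0.41070921111339886
10996 [[-109.3, -39.8, -13.4], [-107.7, -39.1, -12.9], [-78.2, -21.2, -10.9], [-37.4, -2.4, 6.2], [-30.0, -0.4, 10.2]]
 near front edge [[-84.1, -39.9, 6.1], [-62.5, -19.3, 8.0], [-29.8, -17.7, 9.9]]
11157 [[-109.4, 0.5, -13.4], [-107.5, 2.4, -12.9], [-78.2, 21.3, -10.8], [-37.4, 39.1, 6.6], [-30.1, 39.8, 10.1]]
 near front edge [[-84.5, 17.2, 6.1], [-76.9, 34.6, 7.9], [-29.9, 39.9, 9.9]]
```

View pics/w4.png

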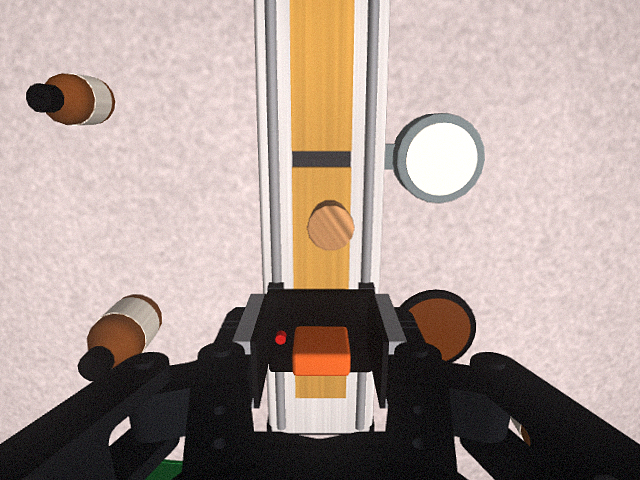

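At 0.41 opening the fingertips sit about 29 mm behind the TCP, and the cork top is at 66 mm. The previous close therefore passed over the cork, and I need to go about 20 mm deeper. I recentre and descend with the jaws open, then check the force.

Emit:
step_arm([
  [0,8,0,0,0,0,0],
  [0,8,0,0,0,0,0],
  [0,8,0,0,0,0,0],
  [60,8,0,0,0,0,0],
  [110,8,0,0,0,0,0],
  [140,8,0,0,0,0,0],
  [152,8,0,0,0,0,0],
  [162,8,0,0,0,0,0],
  [162,8,0,0,0,0,0],
])

```text
time_s: 10.65
eef_pos: [0.5744, -0.0285, 0.0179]
eef_rot: [0.468, 0.531, 0.467, -0.53]
wrist_force: [0.1, -0.8, 0.2]
opening: 1.002
```

Emit:
step_arm([
  [0,0,0,0,0,0,255],
  [0,0,0,0,0,0,255],
  [0,0,0,0,0,0,255],
  [0,0,0,0,0,0,255],
  [0,0,0,0,0,0,255],
  [0,0,0,0,0,0,255],
])

```text
time_s: 11.4
eef_pos: [0.5744, -0.0285, 0.0184]
eef_rot: [0.468, 0.531, 0.467, -0.53]
wrist_force: [-1.3, 0.5, 4.7]
opening: 0.355
```

Emit:
step_arm([
  [-60,0,0,0,0,0,255],
  [-120,0,0,0,0,0,255],
  [-160,-20,50,0,0,0,255],
  [-160,-131,366,0,0,0,255],
  [-160,-131,366,0,0,0,255],
  [-160,-131,366,0,0,0,255],
  [-160,-131,366,0,0,0,255],
  [-160,-131,366,0,0,0,255],
  [-160,-131,366,0,0,0,255],
  [-160,-131,366,0,0,0,255],
])

```text
time_s: 12.65
eef_pos: [0.3968, -0.3767, 0.1775]
eef_rot: [-0.467, -0.531, -0.466, 0.531]
wrist_force: [0.7, -0.2, -0.1]
opening: 0.351
```

Emit:
step_arm([
  [60,0,0,0,0,0,255],
  [120,0,0,0,0,0,255],
  [120,0,0,0,0,0,255],
  [120,0,0,0,0,0,0],
  [120,0,0,0,0,0,0],
  [120,0,0,0,0,0,0],
  [120,0,0,0,0,0,0],
  [60,0,0,0,0,0,0],
  [0,0,0,0,0,0,0],
])

```text
time_s: 13.78
eef_pos: [0.3974, -0.3745, 0.1786]
eef_rot: [0.467, 0.531, 0.468, -0.531]
wrist_force: [0.7, -0.7, 0.5]
opening: 0.997
```

Emit:
step_arm([
  [0,125,-274,-90,0,0,0],
  [0,125,-274,-90,0,0,0],
  [0,125,-274,-90,0,0,0],
  [0,125,-274,-90,0,0,0],
  [0,125,-274,-90,0,0,0],
  [0,125,-274,-90,0,0,0],
  [0,125,-274,-90,0,0,0],
  [0,125,-274,-90,0,0,0],
  [0,125,-274,-90,0,0,0],
  [0,125,-274,-90,0,0,0],
])

```text
time_s: 15.02
eef_pos: [0.5565, -0.119, 0.1778]
eef_rot: [0.706, 0.045, 0.706, -0.045]
wrist_force: [0.4, -0.3, 0.3]
opening: 0.996
```

```bash
python3 - <<'E'
from h import *
pw,d,i,T=shot('wrist'); C=cloud(d,i,T); X,Y,Z=[C[...,k] for k in range(3)]
h=cv2.cvtColor(pw,cv2.COLOR_RGB2HSV); m=(h[...,0]<14)&(h[...,1]>150)&(Z>.088)&(Z<.1)&(abs(Y+.119)<.05)
P=C[m]; print('fin top',len(P),np.percentile(P,[3,50,97],axis=0).round(4).tolist() if len(P) else 0)
if len(P): print(cv2.minAreaRect(P[:,:2].astype(np.float32)))
o=ctrl.get_obs();q=o['eef_rot'];M=R.from_quat([q[1],q[2],q[3],q[0]]).as_matrix();print(o['eef_pos'],M.round(3).tolist())
p,d,i,T=shot('top'); a=cv2.resize(p[250:370,420:545],None,fx=3.5,fy=3.5)
b=cv2.resize(pw,(500,375)); out=np.zeros((420,940,3),np.uint8); out[:a.shape[0],:a.shape[1]]=a; out[:375,440:]=b
save('chk.png',np.clip(cv2.resize(out,(800,357))*1.5,0,255).astype(np.uint8))
E
```

```text
fin top 1796 [[0.5364, -0.1264, 0.0909], [0.554, -0.1175, 0.0933], [0.5731, -0.1086, 0.0947]]
((0.5551958680152893, -0.11768260598182678), (0.017770200967788696, 0.03987343609333038), 83.15834045410156)
[ 0.55649249 -0.11900165  0.1777178 ] [[0.0, 0.128, 0.992], [-0.0, 0.992, -0.128], [-1.0, -0.0, 0.0]]
```

View pics/chk.png

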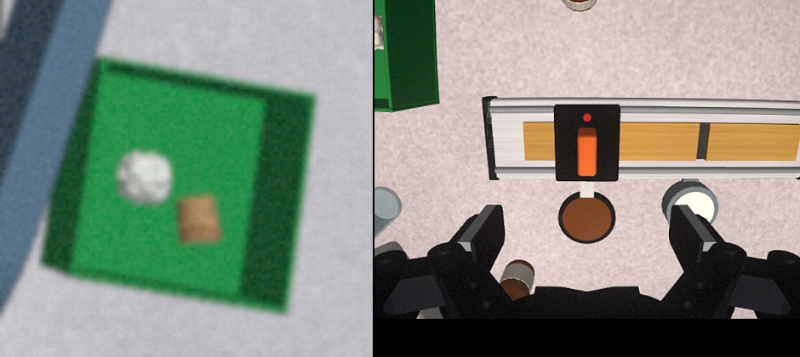

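The picture shows the wad and cork both lying in the bin, the carriage still at its start, and the notch clear. The fin top measures 18 x 40 mm at z 0.093, so it checks out. I grip the fin.

Emit:
step_arm([
  [60,1,-1,0,0,0,0],
  [110,1,-1,0,0,0,0],
  [135,1,-1,0,0,0,0],
  [142,1,-1,0,0,0,0],
  [142,1,-1,0,0,0,255],
  [142,1,-1,0,0,0,255],
  [142,1,-1,0,0,0,255],
  [142,1,-1,0,0,0,255],
  [142,1,-1,0,0,0,255],
  [142,1,-1,0,0,0,255],
])

```text
time_s: 16.38
eef_pos: [0.5562, -0.1184, 0.0366]
eef_rot: [0.706, 0.044, 0.705, -0.045]
wrist_force: [-1.5, -0.1, 7.3]
opening: 0.198
```

Emit:
step_arm([
  [0,0,0,0,0,0,255],
  [0,0,0,0,0,0,255],
])

```text
time_s: 16.62
eef_pos: [0.5562, -0.1184, 0.0366]
eef_rot: [0.706, 0.044, 0.705, -0.045]
wrist_force: [-1.6, -0.7, 5.2]
opening: 0.204
```

```bash
python3 - <<'E'
from h import *
# lamp, notch from earlier wrist picture w3 (clear view) ; fin now from scene
f=np.load('w3.npz'); p,d,T=f['p'],f['d'],f['T']; i=ctrl.camera_info('wrist')
h=cv2.cvtColor(p,cv2.COLOR_RGB2HSV)
m=((h[...,2]<60)&(h[...,1]<140)).astype(np.uint8); m[:140]=0; m[180:]=0; m[:,:285]=0; m[:,360:]=0
k,L,st,ce=cv2.connectedComponentsWithStats(m); j=1+np.argmax(st[1:,4]); print('notch px',ce[j],st[j]); 
N=plane([ce[j]],.031,i,T)[0]; print('notch',N.round(4))
xv=np.array([.992,-.1263]);yv=np.array([.1263,.992]); F=np.array([.5552,-.1177])
Lm=plane([[441,157]],.027,i,T)[0]; print('lamp',Lm.round(4))
print('travel notch',(N[:2]-F)@yv,'lamp',(Lm[:2]-F)@yv)
o=ctrl.get_obs(); print(o['eef_pos'],o['opening'],o['wrist_force'])
E
```

```text
notch px [321.5 159. ] [293 152  58  15 870]
notch [0.5727 0.0142 0.031 ]
lamp [0.6612 0.0045 0.027 ]
travel notch 0.13304091552358863 lamp 0.13458403334535302
[ 0.5562415  -0.11837096  0.03662059] 0.2044544392745357 [-1.61859507 -0.69512345  5.21241332]
```

The fin is gripped at an opening of 0.204, about 17 mm. I slide 120 mm first, then step slowly and read the force along the rail.

Emit:
step_arm([
  [0,10,0,0,0,0,255],
  [0,30,0,0,0,0,255],
  [0,50,0,0,0,0,255],
  [0,70,0,0,0,0,255],
  [0,90,0,0,0,0,255],
  [0,105,0,0,0,0,255],
  [0,115,0,0,0,0,255],
  [0,120,0,0,0,0,255],
  [0,122,0,0,0,0,255],
  [0,122,0,0,0,0,255],
])

```text
time_s: 17.88
eef_pos: [0.572, 0.0028, 0.0366]
eef_rot: [0.706, 0.044, 0.705, -0.045]
wrist_force: [-0.7, -1.3, 4.7]
opening: 0.202
```

Emit:
step_arm([
  [0,2,0,0,0,0,255],
  [0,4,0,0,0,0,255],
  [0,4,0,0,0,0,255],
  [0,4,0,0,0,0,255],
])

```text
time_s: 18.38
eef_pos: [0.5725, 0.0068, 0.0366]
eef_rot: [0.706, 0.045, 0.705, -0.045]
wrist_force: [0.0, -0.3, 5.0]
opening: 0.2
```

Emit:
step_arm([
  [0,2,0,0,0,0,255],
  [0,2,0,0,0,0,255],
  [0,2,0,0,0,0,255],
])

```text
time_s: 18.75
eef_pos: [0.5728, 0.0092, 0.0366]
eef_rot: [0.706, 0.045, 0.705, -0.045]
wrist_force: [-1.0, 1.4, 5.1]
opening: 0.203
```

Emit:
step_arm([
  [0,1,0,0,0,0,255],
  [0,1,0,0,0,0,255],
  [0,1,0,0,0,0,255],
])

```text
time_s: 19.12
eef_pos: [0.5729, 0.0101, 0.0367]
eef_rot: [0.706, 0.045, 0.705, -0.045]
wrist_force: [-0.7, -0.4, 6.2]
opening: 0.199
```

Emit:
step_arm([
  [0,1,0,0,0,0,255],
  [0,1,0,0,0,0,255],
  [0,1,0,0,0,0,255],
])

```text
time_s: 19.5
eef_pos: [0.5731, 0.0113, 0.0367]
eef_rot: [0.706, 0.045, 0.705, -0.045]
wrist_force: [-0.7, 0.6, 4.8]
opening: 0.201
```

Emit:
step_arm([
  [0,1,0,0,0,0,255],
  [0,1,0,0,0,0,255],
  [0,1,0,0,0,0,255],
])

```text
time_s: 19.88
eef_pos: [0.5732, 0.0125, 0.0366]
eef_rot: [0.706, 0.045, 0.705, -0.045]
wrist_force: [-0.2, 2.3, 6.4]
opening: 0.2
```

Emit:
step_arm([
  [0,1,0,0,0,0,255],
  [0,1,0,0,0,0,255],
  [0,1,0,0,0,0,255],
])

```text
time_s: 20.25
eef_pos: [0.5733, 0.0131, 0.0366]
eef_rot: [0.706, 0.045, 0.705, -0.045]
wrist_force: [0.2, 0.1, 5.6]
opening: 0.203
```

Emit:
step_arm([
  [0,1,0,0,0,0,255],
  [0,1,0,0,0,0,255],
  [0,1,0,0,0,0,255],
])

```text
time_s: 20.62
eef_pos: [0.5733, 0.0134, 0.0366]
eef_rot: [0.706, 0.044, 0.705, -0.045]
wrist_force: [-1.3, -1.6, 6.1]
opening: 0.2
```

```bash
python3 - <<'E'
from h import *
def lab(p,m):
    k,L,st,ce=cv2.connectedComponentsWithStats(m.astype(np.uint8)); return sorted([(st[j,4],ce[j].round(1).tolist(),st[j,:4].tolist()) for j in range(1,k)],reverse=True)[:3]
for n in('scene','wrist','top'):
    p,d,i,T=shot(n); save('n_'+n+'.png',p); C=cloud(d,i,T)
    h=cv2.cvtColor(p,cv2.COLOR_RGB2HSV); H,S,V=[h[...,k].astype(int) for k in range(3)]
    m=((H<4)|(H>174))&(S>180)&(V>70)
    for a in lab(p,m): 
        if a[0]>3: print(n,'red',a,plane([a[1]],.053,i,T)[0].round(4))
    X,Y,Z=[C[...,k] for k in range(3)]
    m=(abs(Z-.046)<.006)&(X>.615)&(X<.72)&(abs(Y)<.1)
    P=C[m]; print(n,'filter',len(P), cv2.minEnclosingCircle(P[:,:2].astype(np.float32)) if len(P)>20 else '', np.median(P,0).round(4) if len(P) else '')
E
```

```text
scene filter 746 ((0.6510283350944519, 0.009709266945719719), 0.04765112325549126) [0.6604 0.0014 0.0469]
wrist red (np.int32(412), [319.3, 227.8], [308, 216, 23, 24]) [0.542  0.0182 0.053 ]
wrist filter 1571 ((0.6361451148986816, 0.006041356362402439), 0.017817996442317963) [0.6351 0.0062 0.0449]
top red (np.int32(11), [309.2, 247.5], [308, 246, 4, 4]) [0.5425 0.0167 0.053 ]
top filter 0
```

The carriage was drawn forward at y = 0.0125, ahead of command, and resists slightly at 0.0134, so the notch centre is near 0.0132. I confirm with the pin height before and now.

```bash
python3 - <<'E'
from h import *
i=ctrl.camera_info('wrist')
f=np.load('w3.npz'); A=[(f['p'],f['d'],f['T'])]
for _ in range(3):
    p,d,ii,T=shot('wrist'); A.append((p,d,T)); o=ctrl.get_obs(); print(o['wrist_force'].round(1),o['eef_pos'].round(4),o['opening'])
for p,d,T in A:
    C=cloud(d,i,T); h=cv2.cvtColor(p,cv2.COLOR_RGB2HSV); H,S,V=[h[...,k].astype(int) for k in range(3)]
    m=((H<4)|(H>174))&(S>180)&(V>70)
    k,L,st,ce=cv2.connectedComponentsWithStats(m.astype(np.uint8)); j=1+np.argmax(st[1:,4]); m=L==j
    ring=(cv2.dilate(m.astype(np.uint8),np.ones((25,25)))>0)&~(cv2.dilate(m.astype(np.uint8),np.ones((9,9)))>0)&(V<60)
    z=C[m][:,2]; print('pin z',np.nanpercentile(z,[20,50,80,95]).round(4),'plate',np.nanmedian(C[ring][:,2]).round(4))
a=p; save('fin.png',np.clip(a*1.5,0,255).astype(np.uint8))
E
```

```text
[-0.6 -1.9  5.6] [0.5734 0.0134 0.0367] 0.20329795376137763
[-0.5 -1.8  6.1] [0.5734 0.0134 0.0367] 0.20106809035294698
[-0.7 -2.8  5.2] [0.5733 0.0134 0.0366] 0.20239947397807412
pin z [0.0553 0.0568 0.0574 0.0578] plate 0.0493
pin z [0.0531 0.0537 0.0543 0.0548] plate 0.0495
pin z [0.0532 0.0538 0.0543 0.0548] plate 0.0495
pin z [0.053  0.0537 0.0543 0.055 ] plate 0.0496
```

View pics/fin.png

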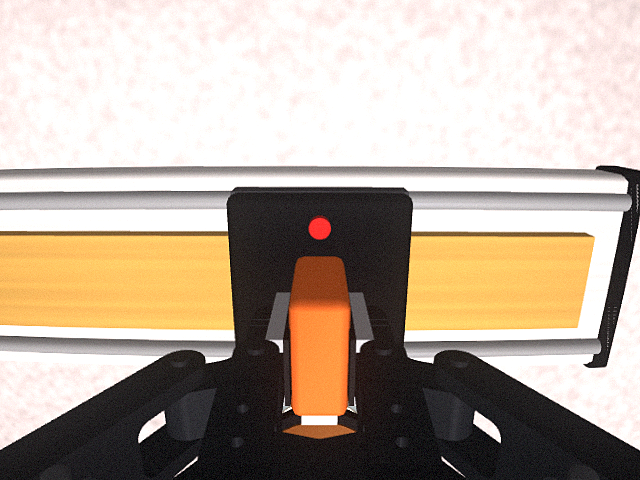

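The pin has sunk about 3.1 mm against 3.5 mm at the notch middle, and the pads hold the fin on both sides. I hand in.

```bash
python3 -c "
from bench import ctrl
print(ctrl.hand_in())"
```

```text
the job is handed in; nothing more can be done
None
```

I put the wad and the cork stopper in the green bin. Then I slid the carriage by its fin about 133 mm along the rail into the notch, and handed in still gripping it. The report gave no verdict.

**Last checks**
- **Debris:** both pieces lay in the bin, let go, in the top view taken before I gripped the fin. I did not look at the bin again after that.
- **Notch:** the red pin had sunk about 3.1 mm, against 3.5 mm at the middle of the notch. The carriage was also drawn in and then held back slightly, which fits the ball being within about 1 mm of the middle.
- **Grip:** the opening was steady at 0.20 (about 17 mm on the 18 mm fin), with the grip force fixed at half the most, about 60 N. The carriage was at rest, and the force along the rail was 2–3 N or less.
- **Time:** about 21 s of the 64 s was used.
- **Bottles, jar and beaker:** the arm was routed clear of them, but I did not re-measure their positions at the end.

**What failed or disagreed**
- **Cork:** the first try closed empty and pushed it about 8 mm sideways. The depth image showed the fingertips about 25–30 mm behind the TCP, farther back than I had read from the description. The second try went deeper and held.
- **Notch position:** the top and wrist views put the notch 132 to 135 mm from the fin, so I settled it by force and pin height.

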